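# Poke the graphite insert out of its mould holder on the knock-out post

### The arm

A 7-joint arm with a two-finger parallel gripper is mounted at the origin on a cart in front of the work surface, level with it; the furniture and walls round the work are solid. World frame = base frame: x ahead of the robot, y to its left, z up, the work surface at z = 0. Lengths are in m, angles in rad, forces in N, time in s.
With the tool pointing down it reaches from about 0.4 to 0.85 m from the base axis. Payload 4.4 kg.
Tool frame: the origin (TCP) lies midway between the tips of the shut fingers; the grasp point (between the pads) lies 19 mm behind it; z points along the fingers, y is the direction in which the jaws open and shut (so a half turn about z gives the same grasp; the last joint's range is limited). The gripper opens to 94 mm and grips with 3 to 60 N. Pads are 16 mm wide; open, the fingers measure 119 mm over their backs; the gripper's body (75 mm by 177 mm) begins 78 mm behind the grasp point.
Start: joints at [-1.187, 0.628, 0.038, 1.517, -0.027, 0.996, -0.02], TCP at [0.283, 0.585, 0.205] pointing down, gripper open.
Joint ranges: [-3.06, 3.06], [-0.37, 2.12], [-1.25, 1.32], [0.18, 2.47], [-1.1, 4.24], [0.23, 1.98], [-2.94, 2.94]. Speed limits (rad/s): [2.57, 2.57, 3.14, 3.14, 3.14, 3.14, 3.14].

### API

Orientations are given as a 3x3 rotation matrix whose columns are the frame's x, y, z axes.
In Python, from rig import r gives the robot as it stands.
- The arm moves only by the tool apply_moves, never from a script. Its argument "steps" is a list of rows, each a list of 6 numbers: the shift along the tool's x, y, z in m, then the turn, a rotation vector about the tool's x, y, z in degrees. A call has 1 to 12 rows; each row is the pose to reach, as a shift and turn from the pose commanded when the call began, along the tool's axes at that moment; what a row does not reach only later rows make up. A row lasts 1/8 s, in which the tool goes at most 62.5 mm and 10.7 degrees, less where a joint would pass 70% of its speed; a pose out of reach is approached as far as the arm can. A call with a gripper value outside its range is refused whole. "hand" is the opening, from 0 (shut) to 1 (fully open), set as the call begins (left out, the last holds). The fingers move at their own pace and stop on an object; "squeeze" is the grip in N (left out, the last holds). Time passes only in rows, so rows that repeat a pose let the fingers close. It gives the time, the measured TCP pose, the force and the opening at its end, in the units of the state.
- r.get_state(): the state, without advancing time (a new reading comes with each control period).
- r.get_image(name): name is "side" or "top"; returns the picture (420x560x3 uint8, red, green, blue); there is no depth.
- r.camera_params(name): a dict with "fx", "fy", "cx", "cy" (pixels), "k1" (the pictures are not rectified: a ray, as slopes to the right and down, at radius r is drawn at 1 + k1 r^2 times it, then the intrinsics apply), "R" (3x3) and "t" (3): a world point X has camera coordinates R X + t. Camera axes: x right, y down, z forward; pixel columns grow to the right and rows downward; lengths in m; the calibration is good to about 2 mm. A picture is of the moment at which its call begins. camera_params takes no time and is no camera call.
- r.close_job(): hands the job in, once; it reports no verdict.
The state is a dict: "t": time; "joints": joint angles; "joint_vel": joint speeds; "tau": joint torques, N m; "tool_pos": TCP position; "tool_rot": TCP orientation; "contact_force": force on the tool from outside, world axes, zero at the start; "wrist_torque": the same for the moment, N m; "grip_width": opening from 0.0 (shut) to 1.0 (fully open).
Only numpy, scipy, OpenCV 4.12 (cv2) and the standard library are available. Lean on these libraries where they do the work, as an engineer would, in place of code of your own. Each camera call takes 0.05 s, during which the arm holds its last target. There are 200 camera calls.

### The job

The graphite insert is held fast in the aluminium mould holder, flush with its top. Lower the holder over the slack pin of the knock-out post, feeling for the access hole and pressing gently, until the holder is fully down on the post's seat and the pin has poked the insert up. Then lift the insert out and stand it gently, hollow up, on the black plate of the marver block; leave the holder level on the post and the other things on the bench undisturbed.

Things in the scene. Friction and masses are not known exactly. Their poses are not given: they have to be found in the camera images.
- holder: Loose aluminium mould holder, about 0.34 kg: a block 54 mm in its x, 44 mm in y, 36 mm high, with a lug 24 mm high at each y end, 84 mm long in all. Grip it across the 54 mm (flat faces at x = -27 and +27 mm, middle of y). Origin: centre of its underside, z up. In its top, on the z axis, is a round recess, 35.5 mm wide and 24 mm deep, that holds the insert.
- access_hole (a point): Middle of the lower mouth of the access hole, at the holder's origin: a 14 mm round hole, not chamfered, up through the 12 mm floor of the holder into its recess. Two spring plungers in the recess wall, 17 mm above the underside, grip the insert: pushing it up takes about 8 N (6 to 11 N) until it has risen 6 mm; then it is free.
- insert: Loose round graphite insert, 34 mm in diameter, 24 mm high, 40 g, with a hollow in its top. Origin: centre of its underside, z up. At the start it sits on the recess floor of the holder (origin 12 mm above the holder's), its top flush with the holder's top.
- post: Knock-out post, fixed to the bench: a dark steel turned base, 104 mm in diameter at the foot, with a boss 48 mm in diameter whose flat top, the seat, is 40 mm above the origin (centre of the underside, z up). A steel pin stands up out of the seat. Pin and post bear 40 N, no more: 8 to 12 N is enough for the job, and the seat is hard, so come down on it slowly.
- seat (a point): Middle of the post's seat, 40 mm above the bench. The steel pin stands up 26 mm from here, 11 mm thick, with a flat, sharp end; a holder fully down has its insert 14 mm proud. The pin is slack in its socket (pivot 10 mm below the seat): its tip leans 3 to 6 mm off to one side, any way, which is not measured, and stays so until some 3 N sideways moves it. It can be stood upright by the hole, once in.
- marver: Marver block, fixed: firebrick 112 mm in its x, 190 mm in its y, with a black graphite plate, 90 mm in x and 166 mm in y, whose flat top is 69 mm above the origin (centre of the underside, z up).
- tongs: Bystander: crossed steel tongs lying on the bench, 50 x 182 x 14 mm, origin at the centre of the underside.
- brush: Bystander: bench brush with wooden handle, 27 x 189 x 23 mm, origin at the centre of the underside.
- caliper: Bystander: steel vernier caliper lying flat, 67 x 205 x 8 mm, origin at the centre of the underside.
- big_cork: Bystander: cork stopper standing on the bench, 34 mm wide, 30 mm high, origin at the centre of the underside.
There are look-alikes about, which are no part of the job. Leave any pink look-alike of the holder alone.

How it is judged:
On the way:
1. The holder is fully down on the post's seat, level and centred, with the insert poked up at least 11 mm but still in its recess (horizontal distance between holder and post below 0.004 m and z of holder in the frame of post below 0.0425 m and angle between holder's own z axis and vertical below 0.06 rad and z of insert in the frame of holder between 0.023 and 0.034 m and horizontal distance between insert and holder below 0.004 m), for 0.2 s.
At the end, for the whole second after the job is handed in: The insert stands upright, hollow up (within 0.1 rad), at rest on the marver block's graphite plate, with its centre within 32 mm (across) and 70 mm (along) of the plate's middle; the holder rests on the post's seat (within 3.5 mm of height and 5 mm of centre, within 0.08 rad of level) (z of insert in the frame of marver between 0.066 and 0.072 m and x of insert in the frame of marver between -0.032 and 0.032 m and y of insert in the frame of marver between -0.07 and 0.07 m and angle between insert's own z axis and vertical below 0.1 rad and linear speed of each of insert, holder below 0.02 m/s and horizontal distance between holder and post below 0.005 m and z of holder in the frame of post below 0.0435 m and angle between holder's own z axis and vertical below 0.08 rad); the robot touches nothing.
It fails at once if Post or pin is pressed with more than 40 N (contact force between post and anything else above 40 N).
It fails at once if The insert is set on the marver block with more than 30 N (contact force between insert and marver above 30 N).
It fails at once if A bystander (tongs, brush, caliper or cork) is moved by more than 25 mm (distance of any of tongs, brush, caliper, big_cork from where it was at the start of the episode above 0.025 m).
It also fails if it takes over 64 s, if anything falls off the work surface, if the arm or the gripper's body presses on something with over 40 N, if the wrist force passes 120 N, or if a joint passes its speed limit or range.

## Working session

There is one attempt and no reset: what is moved stays moved. The work goes in short steps, Python scripts to look and compute and a tool call to move; the robot and the scene stay as the last step left them, time stands still between calls to the robot, and variables do not carry over. Pictures are saved under pics/ and viewed, about 8 in all and at most 12, crops included, and the job is handed in when it is done.

Besides the shell and the picture viewer there is one more tool, called after "Request:" as name(argument=value, ...) on one line, values as JSON. apply_moves: Moves the arm, as the interface text tells. Its arguments: {"type":"object","properties":{"steps":{"type":"array"},"hand":{"type":"number"},"squeeze":{"type":"number"}},"required":["steps"]}

```bash
mkdir -p pics; ls; python3 - <<'E'
from rig import r
import cv2,json
s=r.get_state(); print(s)
for n in("side","top"):
    cv2.imwrite(f"pics/{n}0.png",r.get_image(n)[:,:,::-1]); print(n,r.camera_params(n))
E
```

```text
pics
{'t': 0.0, 'joints': array([-1.18679105,  0.62929217,  0.03847415,  1.5183465 , -0.02700209,
        0.99629449, -0.02000708]), 'joint_vel': array([ 0.00086232,  0.00028583, -0.00067556,  0.00027461, -0.0001641 ,
       -0.00171357,  0.00117268]), 'tau': array([ 2.69530710e-04, -5.49720168e+01,  1.14300672e+00, -1.86636060e+01,
       -5.25028026e-02,  2.34705146e-02,  1.62239935e-04]), 'tool_pos': array([0.28232013, 0.58476225, 0.20459656]), 'tool_rot': array([[-9.00517109e-01,  4.34819920e-01, -7.57745459e-04],
       [ 4.34820579e-01,  9.00515586e-01, -1.65657564e-03],
       [-3.79504916e-05, -1.82125802e-03, -9.99998341e-01]]), 'contact_force': array([-0.30494645,  0.23288955,  0.72868686]), 'wrist_torque': array([-0.01366503,  0.00901665, -0.01058631]), 'grip_width': 1.0013373035612505}
side {'fx': 379.5098013276862, 'fy': 379.5098013276862, 'cx': 283.79857854342407, 'cy': 212.0587639851413, 'k1': -0.026391204294900827, 'R': array([[ 0.87413604, -0.48546498, -0.01448928],
       [-0.26325301, -0.44852534, -0.85412111],
       [ 0.40814708,  0.75043239, -0.51987228]]), 't': array([-0.4684608 ,  0.23614462,  0.67234096])}
top {'fx': 400.520095565238, 'fy': 400.520095565238, 'cx': 285.41736854069, 'cy': 215.01982767945844, 'k1': -0.003601677277563664, 'R': array([[-7.26367603e-04, -9.99992639e-01, -3.76743931e-03],
       [-9.92144038e-01,  1.19195829e-03, -1.25095108e-01],
       [ 1.25098678e-01,  3.64697742e-03, -9.92137601e-01]]), 't': array([0.0847223 , 0.55215426, 1.00538765])}
```

View pics/top0.png

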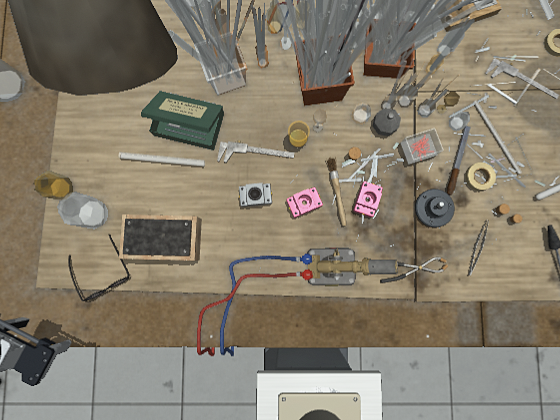

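View pics/side0.png

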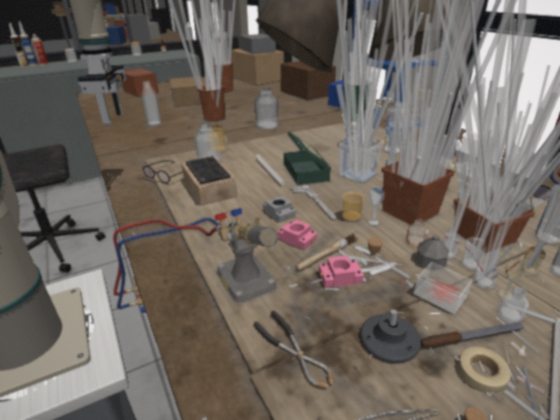

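The top view shows the holder at about (255,194), the post at (435,207) and the marver at (160,238). The two pink look-alikes are at (304,201) and (368,198). The burner at (335,267) is tall and lies near the path. Next I'll enlarge the parts I need.

```bash
python3 - <<'E'
import cv2,numpy as np
t=cv2.imread("pics/top0.png");s=cv2.imread("pics/side0.png")
def c(im,x,y,w,h): return cv2.resize(im[y:y+h,x:x+w],(400,300),interpolation=cv2.INTER_CUBIC)
# scales: 8x for 50x37.5
a=np.vstack([np.hstack([c(t,230,175,48,36),c(t,404,177,64,60 *4//5)]),np.hstack([c(s,255,185,48,36),c(s,352,301,80,60)])])
cv2.imwrite("pics/crop0.png",a)
E
```

```text
(no output)
```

View pics/crop0.png

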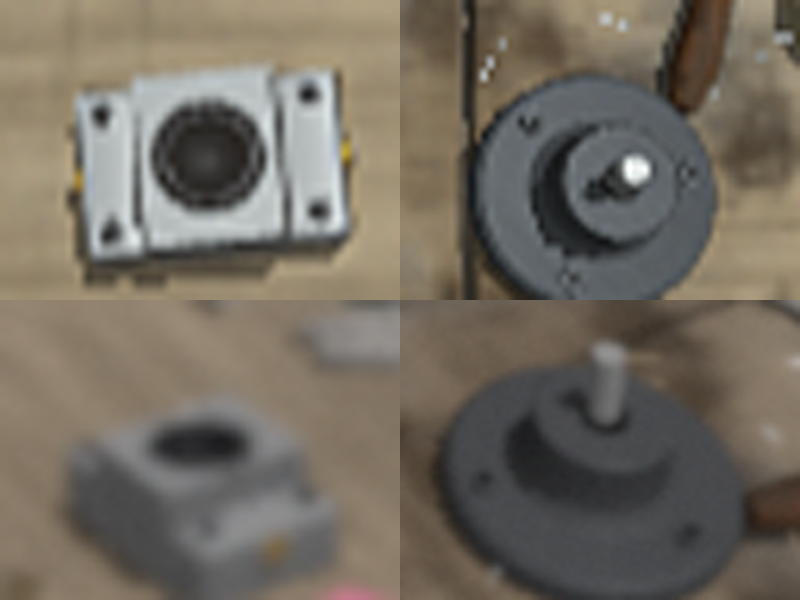

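The enlarged crops give the holder's insert centre at top (254.6,193.2) and side (278.6,201.8). The seat centre is at top (439,205.7) and side (392.8,324.2), and the pin tip at top (441.2,203.8) and side (393.2,310).

```bash
cat > h.py <<'E'
import numpy as np,cv2
from rig import r
def ray(n,uv):
    p=r.camera_params(n);K=np.array([[p["fx"],0,p["cx"]],[0,p["fy"],p["cy"]],[0,0,1]])
    d=cv2.undistortPoints(np.array([[uv]],float),K,np.array([p["k1"],0,0,0]))[0,0]
    return -p["R"].T@p["t"], p["R"].T@np.array([*d,1.])
def at(n,uv,z):
    o,d=ray(n,uv); return o+d*(z-o[2])/d[2]
def proj(n,X):
    p=r.camera_params(n);c=p["R"]@X+p["t"];x=c[:2]/c[2];x=x*(1+p["k1"]*(x@x))
    return np.array([p["fx"]*x[0]+p["cx"],p["fy"]*x[1]+p["cy"]])
E
python3 - <<'E'
from h import *
np.set_printoptions(precision=4,suppress=True)
for nm,z,t,s in [("insert",.036,(254.6,193.2),(278.6,201.8)),("seat",.04,(439,205.7),(392.8,324.2)),("pintip",.066,(441.2,203.8),(393.2,310)),("marver",.069,(158,239),(208,170))]:
    print(nm,at("top",t,z),at("side",s,z))
f=lambda x,y:at("top",(230+x/8.333-.44,175+y/8.333-.44),.036)
c=[f(*p) for p in[(135,78),(272,68),(285,238),(145,250)]]
for i in range(4):
    d=c[(i+1)%4]-c[i];print(np.linalg.norm(d),np.degrees(np.arctan2(d[1],d[0])))
print(sum(c)/4)
for p in [(122,219),(198,217),(194,261),(122,260)]:print(at("top",p,.069))
for p in [(75,95+85),(316,180)]: print(at("top",(404+p[0]/6.25-.4,177+190/6.25-.4),.01))
print("burner",at("top",(335,250),.1))
E
```

```text
insert [0.6097 0.1647 0.036 ] [0.6102 0.1615 0.036 ]
seat [ 0.5754 -0.3135  0.04  ] [ 0.5749 -0.3165  0.04  ]
pintip [ 0.5764 -0.3093  0.066 ] [ 0.5778 -0.3091  0.066 ]
marver [0.488  0.4022 0.069 ] [0.4929 0.3844 0.069 ]
0.04319571098845975 -85.8369538318526
0.05429476021263001 -175.33193115391288
0.04389329636074346 94.88184667492685
0.054843720816301435 3.9378409082150374
[0.6087 0.1645 0.036 ]
[0.5383 0.4948 0.069 ]
[0.5432 0.3037 0.069 ]
[0.4334 0.3107 0.069 ]
[0.4359 0.4897 0.069 ]
[ 0.5765 -0.2626  0.01  ]
[ 0.5764 -0.3652  0.01  ]
burner [ 0.4591 -0.0353  0.1   ]
```

```bash
cat >> h.py <<'E'
def to(pos,yaw):
    "shift (mm) in tool axes and rotvec (deg) from measured pose to pos with tool y at world yaw (deg), pointing down"
    from scipy.spatial.transform import Rotation as Ro
    s=r.get_state();a=np.radians(yaw);c,q=np.cos(a),np.sin(a)
    G=np.array([[-q,c,0],[c,q,0],[0,0,-1.]]).T.copy();G=np.column_stack([[q*-1,c,0],[c,q,0],[0,0,-1]])
    R0=s["tool_rot"]
    print("t",round(s["t"],2),"tcp",s["tool_pos"].round(4),"F",s["contact_force"].round(1),"grip",round(s["grip_width"],3))
    print(" shift mm",((R0.T@(np.array(pos)-s["tool_pos"]))*1e3).round(1),"rot deg",np.degrees(Ro.from_matrix(R0.T@G).as_rotvec()).round(2))
E
sed -i 's/G=np.array(.*copy();G=/G=/' h.py
python3 -c "
from h import *
to([.6095,.163,.13],4.4)"
```

```text
t 0.1 tcp [0.2823 0.5848 0.2047] F [-0.  -0.3  0.4] grip 0.998
 shift mm [-478.  -237.5   75.1] rot deg [-9.000e-02  5.000e-02  5.983e+01]
```

Request:
apply_moves(steps=[[-0.048,-0.024,0.007,0,0,6],[-0.096,-0.048,0.015,0,0,12],[-0.144,-0.072,0.022,0,0,18],[-0.192,-0.096,0.03,0,0,24],[-0.24,-0.12,0.037,0,0,30],[-0.288,-0.143,0.045,0,0,36],[-0.336,-0.167,0.052,0,0,42],[-0.384,-0.19,0.06,0,0,48],[-0.432,-0.214,0.067,0,0,54],[-0.478,-0.2375,0.075,0,0,59.8],[-0.478,-0.2375,0.075,0,0,59.8],[-0.478,-0.2375,0.075,0,0,59.8]], hand=1)

```text
t: 1.6
tool_pos: [0.609, 0.1644, 0.1299]
tool_rot: [[-0.078, 0.997, -0.002], [0.997, 0.078, 0.001], [0.001, -0.002, -1.0]]
contact_force: [0.0, 0.2, 0.4]
grip_width: 0.998
```

```bash
python3 -c "
from h import *
to([.6095,.163,.006],4.4)
a=cv2.resize(r.get_image('top')[150:240,200:320,::-1],(480,360),interpolation=cv2.INTER_CUBIC)
b=cv2.resize(r.get_image('side')[150:240,230:350,::-1],(480,360),interpolation=cv2.INTER_CUBIC)
cv2.imwrite('pics/hov.png',cv2.resize(np.hstack([a,b]),(800,300)))
"
```

```text
t 1.6 tcp [0.609  0.1644 0.1299] F [0.  0.2 0.4] grip 0.998
 shift mm [ -1.5   0.6 123.9] rot deg [-0.09 -0.04  0.07]
```

Request:
apply_moves(steps=[[0,0,0.03,0,0,0],[-0.001,0,0.06,0,0,0],[-0.0015,0,0.09,0,0,0],[-0.0015,0.0005,0.11,0,0,0],[-0.0015,0.0005,0.12,0,0,0],[-0.0015,0.0005,0.124,0,0,0],[-0.0015,0.0005,0.124,0,0,0]])

```text
t: 2.58
tool_pos: [0.6108, 0.1624, 0.007]
tool_rot: [[-0.077, 0.997, 0.001], [0.997, 0.077, 0.0], [0.0, 0.001, -1.0]]
contact_force: [0.2, -0.4, 0.6]
grip_width: 1.002
```

Request:
apply_moves(steps=[[0,0,0,0,0,0],[0,0,0,0,0,0],[0,0,0,0,0,0],[0,0,0,0,0,0],[0,0,0,0,0,0],[0,0,0,0,0,0],[0,0,0,0,0,0],[0,0,0,0,0,0]], hand=0.4, squeeze=55)

```text
t: 3.58
tool_pos: [0.6102, 0.1622, 0.0065]
tool_rot: [[-0.077, 0.997, -0.0], [0.997, 0.077, 0.0], [0.0, -0.0, -1.0]]
contact_force: [-0.5, -0.0, 2.4]
grip_width: 0.57
```

Request:
apply_moves(steps=[[0,0,0,0,0,0],[0,0,0,0,0,0],[0,0,-0.01,0,0,0],[0,0,-0.03,0,0,0],[0,0,-0.06,0,0,0],[0,0,-0.09,0,0,0],[0,0,-0.11,0,0,0],[0,0,-0.115,0,0,0],[0,0,-0.115,0,0,0]], hand=0)

```text
t: 4.7
tool_pos: [0.6103, 0.1623, 0.1218]
tool_rot: [[-0.077, 0.997, 0.0], [0.997, 0.077, 0.0], [0.0, 0.0, -1.0]]
contact_force: [0.6, -0.2, -3.9]
grip_width: 0.569
```

```bash
python3 -c "
from h import *
to([.5755,-.3145,.121],4.4)"
```

```text
t 4.7 tcp [0.6103 0.1623 0.1218] F [ 0.6 -0.2 -3.9] grip 0.569
 shift mm [-472.7  -71.5    0.6] rot deg [ 0.02 -0.01  0.03]
```

Request:
apply_moves(steps=[[-0.02,-0.003,0,0,0,0],[-0.06,-0.009,0,0,0,0],[-0.11,-0.017,0,0,0,0],[-0.16,-0.024,0,0,0,0],[-0.21,-0.032,0,0,0,0],[-0.26,-0.039,0,0,0,0],[-0.31,-0.047,0,0,0,0],[-0.36,-0.054,0,0,0,0],[-0.41,-0.062,0,0,0,0],[-0.45,-0.068,0,0,0,0],[-0.4725,-0.0715,0.01,0,0,0],[-0.4725,-0.0715,0.02,0,0,0]])

```text
t: 6.2
tool_pos: [0.5726, -0.3186, 0.1002]
tool_rot: [[-0.072, 0.997, -0.002], [0.997, 0.072, -0.002], [-0.002, -0.003, -1.0]]
contact_force: [0.7, -0.3, -3.9]
grip_width: 0.567
```

Request:
apply_moves(steps=[[0,0,0.01,0,0,0],[0,0,0.015,0,0,0],[0,0,0.015,0,0,0],[0,0,0.015,0,0,0]])

```text
t: 6.7
tool_pos: [0.5761, -0.314, 0.0868]
tool_rot: [[-0.078, 0.997, 0.001], [0.997, 0.078, -0.0], [-0.0, 0.001, -1.0]]
contact_force: [-0.2, 0.2, -3.1]
grip_width: 0.57
```

```bash
python3 -c "
from h import *
to([.5755,-.3145,.121],4.4)
a=cv2.resize(r.get_image('top')[165:240,390:490,::-1],(400,300),interpolation=cv2.INTER_CUBIC)
b=cv2.resize(r.get_image('side')[260:360,340:440,::-1],(400,400),interpolation=cv2.INTER_CUBIC)
a=cv2.copyMakeBorder(a,0,100,0,0,cv2.BORDER_CONSTANT)
cv2.imwrite('pics/hov2.png',np.hstack([a,b]))
"
```

```text
t 6.7 tcp [ 0.5761 -0.314   0.0868] F [-0.2  0.2 -3.1] grip 0.57
 shift mm [ -0.5  -0.6 -34.2] rot deg [0.03 0.02 0.08]
```

View pics/hov2.png

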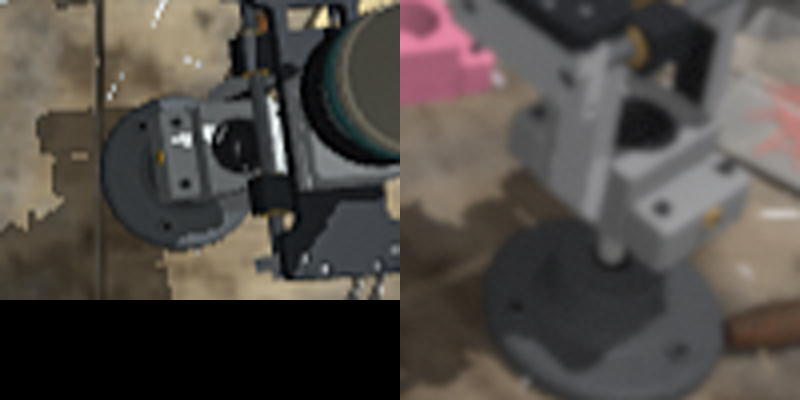

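The top crop shows the left lug's plunger dot at (429.6,204.1). The side crop shows the right lug's plunger dot at (417.6,313.6). The pin is visible under the holder. I'll work out the holder centre from both dots.

```bash
python3 -c "
from h import *
np.set_printoptions(precision=4,suppress=True)
z=.0868-.0065+.017
a=at('top',(429.6,204.1),z);b=at('side',(417.6,313.6),z)
u=np.array([-.077,.997,0])
print(a,b,a-.042*u,b+.042*u)
# initial dots for reference
a=at('top',(230+78/8.333-.44,175+180/8.333-.44),.017);c=at('top',(230+347/8.333-.44,175+153/8.333-.44),.017);b=at('side',(255+275/8.333-.44,185+248/8.333-.44),.017)
print(a-.042*u,c+.042*u,b+.042*u)
"
```

```text
[ 0.5709 -0.2688  0.0973] [ 0.5807 -0.3549  0.0973] [ 0.5741 -0.3106  0.0973] [ 0.5774 -0.313   0.0973]
[0.6084 0.166  0.017 ] [0.6106 0.1639 0.017 ] [0.6111 0.1621 0.017 ]
```

Request:
apply_moves(steps=[[0.001,0.0005,0.003,0,0,0],[0.003,0.001,0.006,0,0,0],[0.003,0.001,0.009,0,0,0],[0.003,0.001,0.011,0,0,0],[0.003,0.001,0.011,0,0,0],[0.003,0.001,0.011,0,0,0]])

```text
t: 7.55
tool_pos: [0.5764, -0.3115, 0.0755]
tool_rot: [[-0.077, 0.997, 0.0], [0.997, 0.077, -0.0], [-0.0, 0.0, -1.0]]
contact_force: [-0.5, 0.1, -3.5]
grip_width: 0.573
```

Request:
apply_moves(steps=[[0,0,0.0005,0,0,0],[0,0,0.001,0,0,0],[0,0,0.0015,0,0,0],[0,0,0.002,0,0,0],[0,0,0.0025,0,0,0],[0,0,0.003,0,0,0],[0,0,0.003,0,0,0],[0,0,0.003,0,0,0]])

```text
t: 8.55
tool_pos: [0.5763, -0.3113, 0.0724]
tool_rot: [[-0.077, 0.997, -0.0], [0.997, 0.077, 0.0], [0.0, -0.0, -1.0]]
contact_force: [-0.7, -0.3, -4.2]
grip_width: 0.573
```

Request:
apply_moves(steps=[[0,0,0.0003,0,0,0],[0,0,0.0006,0,0,0],[0,0,0.001,0,0,0],[0,0,0.001,0,0,0]])

```text
t: 9.05
tool_pos: [0.5763, -0.3113, 0.0714]
tool_rot: [[-0.077, 0.997, -0.0], [0.997, 0.077, 0.0], [0.0, -0.0, -1.0]]
contact_force: [0.3, -0.2, -3.2]
grip_width: 0.572
```

Request:
apply_moves(steps=[[0,0,0.0003,0,0,0],[0,0,0.0006,0,0,0],[0,0,0.001,0,0,0],[0,0,0.001,0,0,0]])

```text
t: 9.55
tool_pos: [0.5763, -0.3113, 0.0704]
tool_rot: [[-0.077, 0.997, -0.0], [0.997, 0.077, 0.0], [0.0, -0.0, -1.0]]
contact_force: [-0.1, -0.4, -3.8]
grip_width: 0.569
```

Request:
apply_moves(steps=[[0,0,0.0005,0,0,0],[0,0,0.001,0,0,0],[0,0,0.0015,0,0,0],[0,0,0.002,0,0,0],[0,0,0.002,0,0,0]])

```text
t: 10.18
tool_pos: [0.5763, -0.3113, 0.0684]
tool_rot: [[-0.077, 0.997, -0.0], [0.997, 0.077, 0.0], [0.0, -0.0, -1.0]]
contact_force: [0.3, -0.8, -3.3]
grip_width: 0.573
```

Request:
apply_moves(steps=[[0,0,0.0005,0,0,0],[0,0,0.001,0,0,0],[0,0,0.0015,0,0,0],[0,0,0.002,0,0,0],[0,0,0.002,0,0,0]])

```text
t: 10.8
tool_pos: [0.5763, -0.3114, 0.0664]
tool_rot: [[-0.077, 0.997, -0.0], [0.997, 0.077, -0.0], [-0.0, -0.0, -1.0]]
contact_force: [-0.2, -1.4, -4.1]
grip_width: 0.57
```

Request:
apply_moves(steps=[[-0.0005,-0.0001,0,0,0,0],[-0.001,-0.0002,0,0,0,0],[-0.0015,-0.0004,0,0,0,0],[-0.002,-0.0005,0,0,0,0],[-0.0025,-0.0006,0,0,0,0],[-0.003,-0.0007,0,0,0,0],[-0.003,-0.0007,0,0,0,0]])

```text
t: 11.68
tool_pos: [0.5759, -0.3139, 0.0664]
tool_rot: [[-0.077, 0.997, -0.0], [0.997, 0.077, 0.001], [0.001, -0.0, -1.0]]
contact_force: [0.5, 1.4, -3.4]
grip_width: 0.572
```

Request:
apply_moves(steps=[[-0.0005,-0.0001,0,0,0,0],[-0.001,-0.0002,0,0,0,0],[-0.0015,-0.0004,0,0,0,0],[-0.0021,-0.0005,0,0,0,0],[-0.0021,-0.0005,0,0,0,0],[-0.0021,-0.0005,0,0,0,0]])

```text
t: 12.42
tool_pos: [0.5757, -0.3164, 0.0666]
tool_rot: [[-0.077, 0.997, 0.0], [0.997, 0.077, 0.0], [0.0, 0.0, -1.0]]
contact_force: [-0.0, 3.6, -0.7]
grip_width: 0.571
```

Request:
apply_moves(steps=[[0,0,0.0005,0,0,0],[0,0,0.001,0,0,0],[0,0,0.0015,0,0,0],[0,0,0.002,0,0,0],[0,0,0.0025,0,0,0],[0,0,0.003,0,0,0],[0,0,0.003,0,0,0]])

```text
t: 13.3
tool_pos: [0.5755, -0.3166, 0.0634]
tool_rot: [[-0.077, 0.997, -0.0], [0.997, 0.077, -0.0], [-0.0, -0.0, -1.0]]
contact_force: [1.2, 3.1, -0.9]
grip_width: 0.575
```

Request:
apply_moves(steps=[[0,0,0.0005,0,0,0],[0,0,0.001,0,0,0],[0,0,0.0015,0,0,0],[0,0,0.002,0,0,0],[0,0,0.0025,0,0,0],[0,0,0.003,0,0,0],[0,0,0.003,0,0,0]])

```text
t: 14.18
tool_pos: [0.5755, -0.3166, 0.0606]
tool_rot: [[-0.077, 0.997, 0.0], [0.997, 0.077, -0.0], [-0.0, 0.0, -1.0]]
contact_force: [0.7, 1.9, -1.3]
grip_width: 0.569
```

Request:
apply_moves(steps=[[0,0,0.0005,0,0,0],[0,0,0.001,0,0,0],[0,0,0.0015,0,0,0],[0,0,0.0015,0,0,0]])

```text
t: 14.68
tool_pos: [0.5762, -0.3172, 0.0601]
tool_rot: [[-0.077, 0.997, 0.002], [0.997, 0.077, -0.001], [-0.001, 0.002, -1.0]]
contact_force: [-0.6, 2.7, 6.0]
grip_width: 0.573
```

Request:
apply_moves(steps=[[0,0,0.0005,0,0,0],[0,0,0.001,0,0,0],[0,0,0.0015,0,0,0],[0,0,0.0015,0,0,0]])

```text
t: 15.18
tool_pos: [0.5764, -0.3173, 0.0583]
tool_rot: [[-0.077, 0.997, 0.002], [0.997, 0.077, -0.001], [-0.001, 0.002, -1.0]]
contact_force: [1.3, 2.3, 4.6]
grip_width: 0.574
```

Request:
apply_moves(steps=[[0,0,0.0005,0,0,0],[0,0,0.001,0,0,0],[0,0,0.0015,0,0,0],[0,0,0.002,0,0,0],[0,0,0.0025,0,0,0],[0,0,0.003,0,0,0]])

```text
t: 15.92
tool_pos: [0.5749, -0.3164, 0.0537]
tool_rot: [[-0.077, 0.997, -0.001], [0.997, 0.077, 0.0], [0.0, -0.001, -1.0]]
contact_force: [1.7, 0.6, -3.1]
grip_width: 0.574
```

Request:
apply_moves(steps=[[0,0,0.0005,0,0,0],[0,0,0.001,0,0,0],[0,0,0.0015,0,0,0],[0,0,0.002,0,0,0],[0,0,0.0025,0,0,0],[0,0,0.003,0,0,0]])

```text
t: 16.68
tool_pos: [0.5753, -0.3167, 0.0514]
tool_rot: [[-0.077, 0.997, -0.0], [0.997, 0.077, -0.0], [-0.0, -0.0, -1.0]]
contact_force: [0.0, -0.3, -3.8]
grip_width: 0.571
```

Request:
apply_moves(steps=[[0,0,0.0005,0,0,0],[0,0,0.001,0,0,0],[0,0,0.0015,0,0,0],[0,0,0.002,0,0,0],[0,0,0.0025,0,0,0],[0,0,0.003,0,0,0],[0,0,0.003,0,0,0]])

```text
t: 17.55
tool_pos: [0.5755, -0.3165, 0.0484]
tool_rot: [[-0.077, 0.997, -0.0], [0.997, 0.077, 0.0], [0.0, -0.0, -1.0]]
contact_force: [0.1, 0.4, -3.3]
grip_width: 0.571
```

Request:
apply_moves(steps=[[0,0,0.0003,0,0,0],[0,0,0.0006,0,0,0],[0,0,0.0009,0,0,0],[0,0,0.0012,0,0,0],[0,0,0.0012,0,0,0]])

```text
t: 18.18
tool_pos: [0.5755, -0.3165, 0.0472]
tool_rot: [[-0.077, 0.997, -0.0], [0.997, 0.077, 0.0], [0.0, -0.0, -1.0]]
contact_force: [-0.4, 0.1, -3.1]
grip_width: 0.574
```

Request:
apply_moves(steps=[[0,0,0.0002,0,0,0],[0,0,0.0004,0,0,0],[0,0,0.0006,0,0,0],[0,0,0.0008,0,0,0],[0,0,0.0008,0,0,0]])

```text
t: 18.8
tool_pos: [0.5755, -0.3165, 0.0466]
tool_rot: [[-0.077, 0.997, 0.0], [0.997, 0.077, 0.0], [0.0, 0.0, -1.0]]
contact_force: [0.3, -0.6, -2.0]
grip_width: 0.571
```

Request:
apply_moves(steps=[[0,0,0.0002,0,0,0],[0,0,0.0004,0,0,0],[0,0,0.0006,0,0,0],[0,0,0.0006,0,0,0]])

```text
t: 19.3
tool_pos: [0.5755, -0.3165, 0.0465]
tool_rot: [[-0.077, 0.997, 0.0], [0.997, 0.077, 0.0], [0.0, 0.0, -1.0]]
contact_force: [-1.7, 1.9, 3.7]
grip_width: 0.573
```

Request:
apply_moves(steps=[[0,0,-0.0005,0,0,0],[0,0,-0.0005,0,0,0],[0,0,-0.0005,0,0,0],[0,0,-0.0005,0,0,0],[0,0,-0.0005,0,0,0],[0,0,-0.0005,0,0,0]], hand=0.85)

```text
t: 20.05
tool_pos: [0.5755, -0.3165, 0.0463]
tool_rot: [[-0.077, 0.997, -0.0], [0.997, 0.077, -0.0], [-0.0, -0.0, -1.0]]
contact_force: [-0.3, 0.4, -0.6]
grip_width: 0.851
```

Request:
apply_moves(steps=[[0,0,-0.005,0,0,0],[0,0,-0.02,0,0,0],[0,0,-0.04,0,0,0],[0,0,-0.055,0,0,0],[0,0,-0.06,0,0,0],[0,0,-0.06,0,0,0]])

```text
t: 20.8
tool_pos: [0.5757, -0.3165, 0.1069]
tool_rot: [[-0.077, 0.997, 0.001], [0.997, 0.077, -0.0], [-0.0, 0.001, -1.0]]
contact_force: [-0.0, -0.6, -0.5]
grip_width: 0.85
```

```bash
python3 -c "
from h import *
to([.5755,-.3165,.078],4.4)
a=cv2.resize(r.get_image('top')[165:240,390:490,::-1],(400,300),interpolation=cv2.INTER_CUBIC)
b=cv2.resize(r.get_image('side')[260:360,340:440,::-1],(400,400),interpolation=cv2.INTER_CUBIC)
a=cv2.copyMakeBorder(a,0,100,0,0,cv2.BORDER_CONSTANT)
cv2.imwrite('pics/seat.png',np.hstack([a,b]))
"
```

```text
t 20.8 tcp [ 0.5757 -0.3165  0.1069] F [-0.  -0.6 -0.5] grip 0.85
 shift mm [ 0.  -0.2 28.9] rot deg [0.03 0.01 0.03]
```

View pics/seat.png

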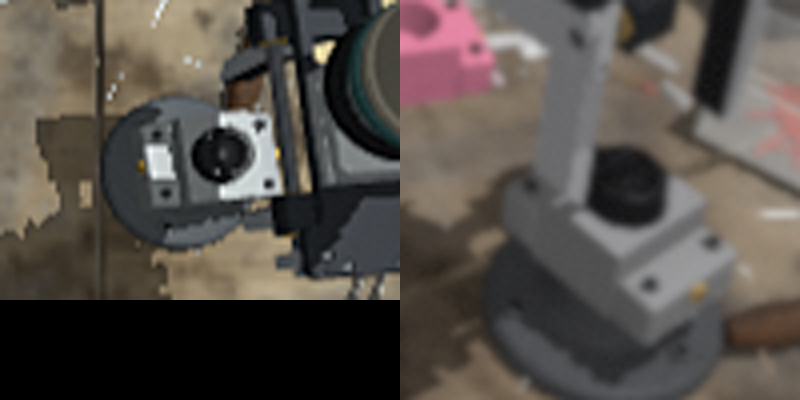

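The holder sits level on the seat with the insert (side crop, about (628,180)) well proud. The top crop shows it centred at about (222,155). Now I'll grip the insert by the finger tips.

Request:
apply_moves(steps=[[0.0005,0,0.008,0,0,0],[0.0005,0,0.016,0,0,0],[0.0005,0,0.023,0,0,0],[0.0005,0,0.027,0,0,0],[0.0005,0,0.029,0,0,0],[0.0005,0,0.029,0,0,0]], hand=0.6, squeeze=15)

```text
t: 21.65
tool_pos: [0.5755, -0.3161, 0.0773]
tool_rot: [[-0.077, 0.997, -0.0], [0.997, 0.077, -0.0], [-0.0, -0.0, -1.0]]
contact_force: [-0.2, -0.4, 0.2]
grip_width: 0.6
```

Request:
apply_moves(steps=[[0,0,0,0,0,0],[0,0,0,0,0,0],[0,0,0,0,0,0],[0,0,0,0,0,0],[0,0,0,0,0,0],[0,0,0,0,0,0],[0,0,0,0,0,0],[0,0,0,0,0,0]], hand=0.2)

```text
t: 22.65
tool_pos: [0.5757, -0.316, 0.0775]
tool_rot: [[-0.077, 0.997, 0.0], [0.997, 0.077, -0.0], [-0.0, 0.0, -1.0]]
contact_force: [0.6, 0.6, 1.8]
grip_width: 0.352
```

Request:
apply_moves(steps=[[0,0,0,0,0,0],[0,0,-0.003,0,0,0],[0,0,-0.006,0,0,0],[0,0,-0.01,0,0,0],[0,0,-0.015,0,0,0],[0,0,-0.022,0,0,0],[0,0,-0.03,0,0,0],[0,0,-0.045,0,0,0],[0,0,-0.06,0,0,0],[0,0,-0.075,0,0,0],[0,0,-0.08,0,0,0],[0,0,-0.08,0,0,0]])

```text
t: 24.15
tool_pos: [0.5756, -0.316, 0.1578]
tool_rot: [[-0.077, 0.997, 0.001], [0.997, 0.077, -0.0], [-0.0, 0.001, -1.0]]
contact_force: [0.1, -0.3, -0.9]
grip_width: 0.352
```

```bash
python3 -c "
from h import *
to([.4905,.396,.158],4.4)
cv2.imwrite('pics/lift.png',cv2.resize(r.get_image('side')[220:370,320:470,::-1],(600,600),interpolation=cv2.INTER_CUBIC))
"
```

```text
t 24.15 tcp [ 0.5756 -0.316   0.1578] F [ 0.1 -0.3 -0.9] grip 0.352
 shift mm [ 7.165e+02 -2.990e+01 -4.000e-01] rot deg [0.03 0.01 0.03]
```

View pics/lift.png

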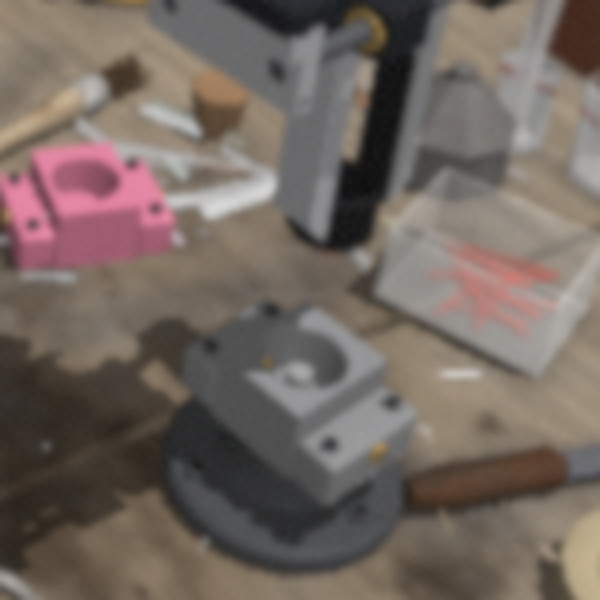

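The insert is held level in the fingertips at about (335,225). The holder stays on the post with the pin tip visible in its hole at about (300,372). I'll carry the insert in an arc clear of the burner.

Request:
apply_moves(steps=[[0,0.005,-0.015,0,0,0],[0.02,0.015,-0.03,0,0,0],[0.06,0.025,-0.04,0,0,0],[0.1,0.035,-0.04,0,0,0],[0.145,0.04,-0.04,0,0,0],[0.19,0.045,-0.04,0,0,0],[0.235,0.047,-0.04,0,0,0],[0.28,0.047,-0.04,0,0,0],[0.325,0.047,-0.04,0,0,0],[0.37,0.045,-0.04,0,0,0],[0.415,0.04,-0.04,0,0,0],[0.46,0.033,-0.04,0,0,0]])

```text
t: 25.7
tool_pos: [0.5725, 0.1489, 0.1984]
tool_rot: [[-0.079, 0.997, 0.001], [0.997, 0.079, 0.002], [0.001, 0.001, -1.0]]
contact_force: [0.3, 0.5, -0.2]
grip_width: 0.355
```

Request:
apply_moves(steps=[[0.045,-0.01,0,0,0,0],[0.09,-0.02,0,0,0,0],[0.13,-0.03,0,0,0,0],[0.17,-0.04,0,0,0,0],[0.205,-0.05,0,0,0,0],[0.235,-0.057,0,0,0,0],[0.25,-0.062,0.01,0,0,0],[0.256,-0.063,0.025,0,0,0],[0.2565,-0.063,0.045,0,0,0],[0.2565,-0.063,0.06,0,0,0],[0.2565,-0.063,0.07,0,0,0],[0.2565,-0.063,0.07,0,0,0]])

```text
t: 27.2
tool_pos: [0.4902, 0.3952, 0.1265]
tool_rot: [[-0.076, 0.997, -0.001], [0.997, 0.076, -0.001], [-0.001, -0.001, -1.0]]
contact_force: [-0.2, 0.2, -1.9]
grip_width: 0.356
```

```bash
python3 -c "
from h import *
to([.4905,.396,.084],4.4)
a=cv2.resize(r.get_image('top')[200:280,100:220,::-1],(400,267),interpolation=cv2.INTER_CUBIC)
b=cv2.resize(r.get_image('side')[110:220,150:260,::-1],(400,400),interpolation=cv2.INTER_CUBIC)
a=cv2.copyMakeBorder(a,0,133,0,0,cv2.BORDER_CONSTANT)
cv2.imwrite('pics/mar.png',np.hstack([a,b]))
"
```

```text
t 27.2 tcp [0.4902 0.3952 0.1265] F [-0.2  0.2 -1.9] grip 0.356
 shift mm [ 0.8  0.5 42.5] rot deg [-0.07  0.06 -0.02]
```

View pics/mar.png

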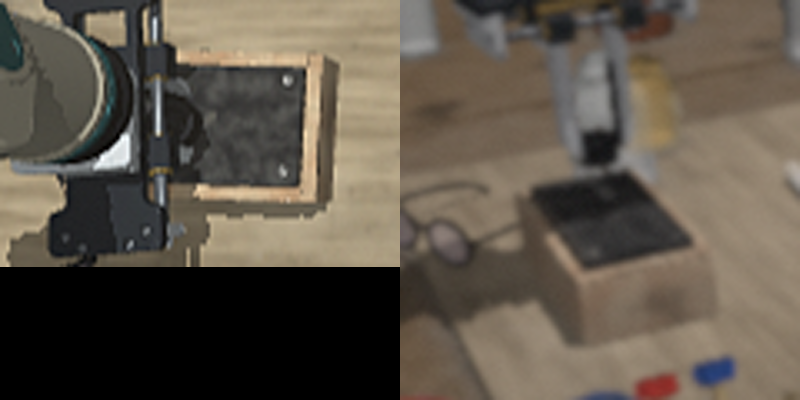

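The top crop shows the plate's right edge at x 303 and its rows from 66 to 186. The side crop shows the plate centred at about (612,216), with the insert upright above it. I'll check the plate centre once more.

```bash
python3 -c "
from h import *
e=at('top',(100+303*.3-.4,200+126*.3-.4),.069);print(e,'centre y',e[1]+.083)
print(at('top',(190,219.4),.069),at('top',(190,255.4),.069))
print(at('side',(208,169.1),.069))
"
```

```text
[0.4919003  0.32105731 0.069     ] centre y 0.4040573140928207
[0.53713165 0.32362112 0.069     ] [0.4471755  0.32101127 0.069     ]
[0.49503028 0.39052494 0.069     ]
```

Request:
apply_moves(steps=[[0.001,0.001,0.01,0,0,0],[0.002,0.002,0.02,0,0,0],[0.002,0.002,0.03,0,0,0],[0.002,0.002,0.037,0,0,0],[0.002,0.002,0.041,0,0,0],[0.002,0.002,0.042,0,0,0],[0.002,0.002,0.042,0,0,0],[0.002,0.002,0.042,0,0,0]])

```text
t: 28.3
tool_pos: [0.4923, 0.3983, 0.0857]
tool_rot: [[-0.077, 0.997, 0.0], [0.997, 0.077, 0.0], [0.0, 0.001, -1.0]]
contact_force: [-0.0, -0.5, -0.7]
grip_width: 0.352
```

Request:
apply_moves(steps=[[0,0,0.0004,0,0,0],[0,0,0.0008,0,0,0],[0,0,0.0012,0,0,0],[0,0,0.0016,0,0,0],[0,0,0.002,0,0,0],[0,0,0.002,0,0,0],[0,0,0.002,0,0,0]])

```text
t: 29.18
tool_pos: [0.4921, 0.3982, 0.0834]
tool_rot: [[-0.077, 0.997, -0.0], [0.997, 0.077, 0.0], [0.0, -0.0, -1.0]]
contact_force: [-0.1, 0.6, -0.1]
grip_width: 0.358
```

Request:
apply_moves(steps=[[0,0,0.0004,0,0,0],[0,0,0.0008,0,0,0],[0,0,0.0012,0,0,0],[0,0,0.0016,0,0,0],[0,0,0.0016,0,0,0],[0,0,0.0016,0,0,0]])

```text
t: 29.92
tool_pos: [0.4921, 0.3982, 0.0818]
tool_rot: [[-0.077, 0.997, -0.0], [0.997, 0.077, 0.0], [0.0, 0.0, -1.0]]
contact_force: [0.8, -0.3, -0.5]
grip_width: 0.356
```

Request:
apply_moves(steps=[[0,0,0.0003,0,0,0],[0,0,0.0006,0,0,0],[0,0,0.0009,0,0,0],[0,0,0.0009,0,0,0],[0,0,0.0009,0,0,0]])

```text
t: 30.55
tool_pos: [0.4921, 0.3981, 0.0811]
tool_rot: [[-0.077, 0.997, 0.0], [0.997, 0.077, 0.0], [0.0, 0.0, -1.0]]
contact_force: [-1.0, -1.3, 3.1]
grip_width: 0.352
```

Request:
apply_moves(steps=[[0,0,0,0,0,0],[0,0,0,0,0,0],[0,0,0,0,0,0],[0,0,0,0,0,0],[0,0,0,0,0,0],[0,0,0,0,0,0]], hand=0.6)

```text
t: 31.3
tool_pos: [0.4921, 0.3982, 0.0809]
tool_rot: [[-0.077, 0.997, -0.0], [0.997, 0.077, 0.0], [0.0, -0.0, -1.0]]
contact_force: [0.2, 0.4, -0.7]
grip_width: 0.601
```

Request:
apply_moves(steps=[[0,0,-0.005,0,0,0],[0,0,-0.015,0,0,0],[0,0,-0.03,0,0,0],[0,0,-0.05,0,0,0],[0,0,-0.08,0,0,0],[0,0,-0.11,0,0,0],[0.04,-0.01,-0.13,0,0,0],[0.08,-0.03,-0.14,0,0,0],[0.12,-0.06,-0.14,0,0,0],[0.15,-0.09,-0.14,0,0,0],[0.17,-0.1,-0.14,0,0,0],[0.17,-0.1,-0.14,0,0,0]])

```text
t: 32.8
tool_pos: [0.3788, 0.5612, 0.2213]
tool_rot: [[-0.08, 0.997, 0.001], [0.997, 0.08, 0.001], [0.001, 0.001, -1.0]]
contact_force: [-1.0, -0.8, 0.1]
grip_width: 0.602
```

```bash
python3 -c "
from h import *
to([.4905,.396,.084],4.4)
t=r.get_image('top')[...,::-1];s=r.get_image('side')[...,::-1]
c=lambda im,x,y,w,h:cv2.resize(im[y:y+h,x:x+w],(400,300),interpolation=cv2.INTER_CUBIC)
cv2.imwrite('pics/end.png',np.vstack([np.hstack([c(t,100,190,120,90),c(t,390,165,100,75)]),np.hstack([c(s,150,130,120,90),c(s,330,280,100,75)])]))
"
```

```text
t 32.8 tcp [0.3788 0.5612 0.2213] F [-1.  -0.8  0.1] grip 0.602
 shift mm [-173.6   98.1  137.2] rot deg [ 0.04 -0.04  0.16]
```

View pics/end.png

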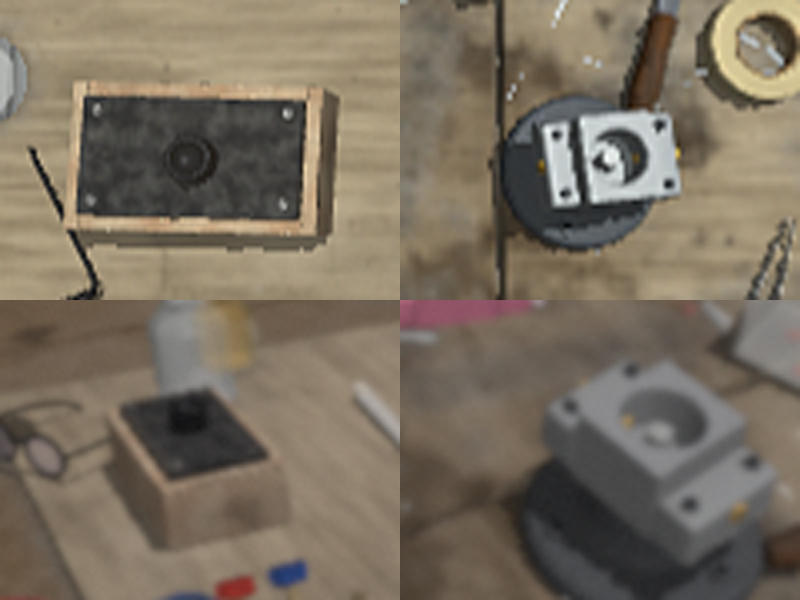

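The insert stands upright near the middle of the plate, at crop (192,158). The holder is level on the post, with its recess at crop (617,157). I'll do a last centring check and hand in.

```bash
python3 -c "
from h import *
print('recess',at('top',(443.9,203.9),.076),at('side',(330+258/4-.4,280+131/4-.4),.076),'seat est top .5754,-.3135 side .5749,-.3165')
print(r.close_job())"
```

```text
recess [ 0.57458828 -0.31218817  0.076     ] [ 0.56751138 -0.3204724   0.076     ] seat est top .5754,-.3135 side .5749,-.3165
the job is handed in; nothing more can be done
None
```

The holder is fully down on the post's seat, and the insert stands hollow up near the middle of the marver plate. I handed the job in at about 33 s; no verdict was reported.

- **Pressing:** The holder went over the leaning pin without a search. I brought the pin upright with about 4 N sideways. The insert broke free at about 9 N by the readings between moves, and the holder met the seat with about 7 N.
- **Placing:** The insert was poked up and lifted out by the fingertips. It touched the marver at about 3 N, and the arm then backed clear of everything.
- **Last checks:** The final pictures show the insert upright on the plate and the holder level on the post.
- **Disagreement:** The top camera puts the holder about 1.5 mm from the seat's centre. A rough side-view reading of the recess was about 8 mm off. I trusted the top view, because sideways force had dropped to about zero before seating and the pin is still in the hole.
- **Not re-measured:** I did not measure the bystanders again at the end. Every carrying path was kept clear of them.

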